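# Spin the bearing-rig wheel and brake it on its index

## Task

Check the bearing of the test rig and park its wheel: with the fingertips flick the free aluminium wheel spinning (push one of its upright pegs, say; either way round) so that it runs on briskly by itself, untouched, for at least a few seconds. Then, while it is still turning, brake it with a fingertip, without force, so that the tongue on its rim stops in the gate, between the rig's two upright posts, and finish holding it still there, the fingertip still pressing lightly on the wheel. The first stop counts (once spun, the wheel must not come to rest elsewhere and be nudged home); do not grip the pegs, and leave the other things on the bench where they are.

Things in the scene. Friction and masses are not known exactly. Their poses are not given: they have to be found in the camera images.
- rig: Bearing test rig, fixed to the bench: grey base plate 280 x 280 x 12 mm with a short pedestal in the middle that carries the wheel. Origin: centre of the plate's underside, on the bench and on the wheel's axis; z up. The gate stands on its +x side.
- wheel: Free wheel: disc 190 mm across, 6 mm thick, 0.34 to 0.59 kg. Origin: on the axis at the disc's underside, 62 mm above the bench (upper face 68); x points along the tongue, z up: its yaw is the tongue's direction. Turns without limit. Hub cap: radius 14 mm, 5 mm high. Its spindle is sprung: pressed down, the wheel sinks 0.5 mm per N (7 mm at most). Over 60 N damages it. 'Briskly' is over 1 rad/s for 2 s.
- index (a point): Tip of the index tongue, in line with a dark engraved line (r 50 to 96 mm); the only tab (16 mm wide, 15 mm long) that sticks out of the wheel's rim: 110 mm from the axis, at the upper face, 68 mm above the bench.
- gate (a point): Middle of the gate, fixed: where the tongue's tip is when it points midway between two upright square steel posts (10 x 10 mm, centred 123 mm from the axis and 27 mm to either side, clear gap 44 mm, tops 84 mm above the bench). 110 mm from the axis, 68 mm above the bench. The tongue is in the gate when its tip is within 22 mm of this point.
- peg_a (a point): Top of the peg opposite the tongue, 92 mm above the bench. One of three like upright steel pegs, 10 mm in diameter, standing 24 mm above the wheel's upper face on a circle of radius 78 mm, at 60, 180 (this one) and 300 degrees from the tongue. They turn with the wheel and sweep past whatever stands in their circle.
- peg_b (a point): Top of the like peg 60 degrees counter-clockwise (seen from above) from the tongue.
- peg_c (a point): Top of the like peg 60 degrees clockwise (seen from above) from the tongue.
- face (a point): Point of the wheel's upper face, 44 mm from the axis on the tongue's side (turns with the wheel). The face is plain from radius 14 to 73 mm; a fingertip pressed on it with a few N stops the wheel within about 0.1 s. Left alone the wheel loses some 0.15 rad/s each second plus 1/40 of its speed (both vary by a third): 3 rad/s falls to 1 rad/s in about 10 s.
- bearing: Bystander: spare bearing ring, 32 mm across, 10 mm high, loose on a corner of the base plate. Origin: centre of its underside.
- coupling: Bystander: small stepped aluminium coupling, 28 mm across, 26 mm high, loose at the edge of the base plate. Origin: centre of its underside.
- driver: Bystander: screwdriver lying beside the base plate, on its left. Origin: its underside, about mid-length.
- spanner: Bystander: wrench lying beside the base plate, on its right. Origin: its underside, about mid-length.
- grease: Bystander: closed jar, 60 mm across, 70 mm high, on the robot's right. Origin: centre of its underside.
- meter: Bystander: hand multimeter 150 x 80 x 34 mm, lying on the robot's left. Origin: centre of its underside.
- carton: Bystander: small cardboard carton 90 x 70 x 55 mm, on the robot's left. Origin: centre of its underside.

How it is judged (in metres and radians):
On the way, in this order (a step that is already met when the one before it is completed fails the run):
1. the wheel spins by itself, untouched, faster than 1 rad/s, for 2 s (angular speed of wheel above 1 rad/s and contact force between anything else and wheel below 0.05 N), for 2 s.
2. a fingertip touches the wheel while it is still turning (contact force between the fingers and wheel above 0.2 N and angular speed of wheel above 0.25 rad/s).
3. the wheel stands still with the tongue in the gate, under the fingertip (horizontal distance between index and gate below 0.022 m and angular speed of wheel below 0.05 rad/s and contact force between the fingers and wheel above 0.5 N), for 0.1 s.
At the end, for the whole second after the job is handed in: The wheel is at rest (under 0.05 rad/s) with the tip of its tongue within 22 mm of the middle of the gate, and the fingers still press on it with 0.5 to 25 N (all of step 3 and contact force between the fingers and wheel below 25 N); the arm keeps its last pose, push and grip.
It fails at once if the wheel came to rest away from the gate after it was moved (angular speed of wheel below 0.03 rad/s and distance of index from where it was at the start of the episode above 0.03 m and horizontal distance between index and gate above 0.023 m).
It fails at once if the wheel was pushed, gripped or pressed with more than 60 N (contact force between the fingers and wheel above 60 N).
It fails at once if a peg was gripped (the fingers touch the wheel with a peg's axis within 10 mm of the grasp point, fingers reaching below the peg's top) (contact force between the fingers and wheel above 0.5 N and height (world z) of the grasp point below 0.105 m and (horizontal distance between the grasp point and peg_a below 0.01 m or horizontal distance between the grasp point and peg_b below 0.01 m or horizontal distance between the grasp point and peg_c below 0.01 m)).
It fails at once if a bystander was moved or lifted by more than 20 mm (distance of any of bearing, coupling, driver, spanner, grease, meter, carton from where it was at the start of the episode above 0.02 m).
It also fails if it takes over 61 s, if anything falls off the work surface, if the arm or the gripper's body presses on something with over 40 N, if the wrist force passes 120 N, or if a joint passes its speed limit or range.

## Robot

A 6-joint arm with a two-finger parallel gripper is mounted at the origin on the work surface. World frame = base frame: x ahead of the robot, y to its left, z up, the work surface at z = 0. Lengths are in mm, angles in rad, forces in N, time in s.
With the tool pointing down it reaches from about 350 to 775 mm from the base axis. Payload 7.3 kg.
Tool frame: the origin (TCP) lies between the finger pads; the fingertips stand tcp_to_tips ahead of it and the grasp point (between the pads) lies 5 mm behind it (tcp_to_tips is the distance from the TCP to the fingertips, in mm); z points along the fingers, x is the direction in which the jaws open and shut, and the axes are right-handed (so a half turn about z gives the same grasp; the last joint's range is limited). The gripper opens to 92 mm and grips with 3 to 60 N. Pads are 19 mm wide; open, the fingers measure 130 mm over their backs; the gripper's body (75 mm by 190 mm) begins 47 mm behind the grasp point.
Start: joints at [-1.44, 0.342, 1.524, -0, 1.275, -0.146], TCP at [143.493, -505.028, 240.741] pointing down, gripper open.
Joint ranges: [-2.53, 2.53], [-0.77, 2.02], [0.04, 2.7], [-1, 4.14], [0.28, 2.66], [-3.11, 3.11]. Speed limits (rad/s): [2.57, 2.57, 3.14, 3.14, 3.14, 3.14].

## Interface

Orientations are given as [roll, pitch, yaw] about the fixed x, y, z axes, in that order (R = Rz(yaw) Ry(pitch) Rx(roll)).
In Python, from plant import * gives the robot as it stands.
- The arm moves only by the tool drive_tool, never from a script. Its argument "deltas" is a list of rows, each an object of numbers: "hand": the gripper's target within -1 to 1 (shut at 1, half-way at 0, fully open at -1); "tx", "ty", "tz": the shift along the tool's x, y, z each as a share of 4 cm, from -1 to 1; "wx", "wy", "wz": the turn, a rotation vector about the tool's x, y, z each as a share of 5 degrees, from -1 to 1. In form: [{"hand": .., "tx": .., "ty": .., "tz": .., "wx": .., "wy": .., "wz": ..}, ...]. A call has 1 to 20 rows; each row shifts and turns the commanded pose from where the row before left it, along the tool's axes as they then stand; what a row does not reach is not made up. A row lasts 1/12 s, in which the tool goes at most 41.7 mm and 7.16 degrees, less where a joint would pass 70% of its speed; a pose out of reach is approached as far as the arm can. A call with a number of a shift or a turn outside -1 to 1 is refused whole. A call with a gripper value outside its range is refused whole. The fingers move at their own pace and stop on an object; the grip force is fixed at half the most. Time passes only in rows, so rows that do not move let the fingers close. It gives the time, the measured TCP pose, the force and the opening at its end, in the units of the state.
- get_obs(): the state, without advancing time (a new reading comes with each control period).
- capture(name): name is "side" or "top"; returns the picture (480x640x3 uint8, red, green, blue); there is no depth.
- camera_model(name): a dict with "fx", "fy", "cx", "cy" (pixels), "rvec" (rotation vector, rad) and "tvec" (3), from world to camera coordinates, as OpenCV has them. Camera axes: x right, y down, z forward; pixel columns grow to the right and rows downward; lengths in mm; the calibration is good to about 2 mm. A picture is of the moment at which its call begins. camera_model takes no time and is no camera call.
- close_job(): hands the job in, once; it reports no verdict.
The state is a dict: "time": time; "joint_positions": joint angles; "dq": joint speeds; "tau": joint torques, N m; "tool_pos": TCP position; "tcp_rot": TCP orientation; "contact_force": force on the tool from outside, world axes, zero at the start; "moment": the same for the moment, N m; "grip_width": finger opening in mm.
Only numpy, scipy, OpenCV 4.12 (cv2) and the standard library are available. Lean on these libraries where they do the work, as an engineer would, in place of code of your own. Each camera call takes 0.05 s, during which the arm holds its last target.

## Working session

There is one attempt and no reset: what is moved stays moved. The work goes in short steps, Python scripts to look and compute and a tool call to move; the robot and the scene stay as the last step left them, time stands still between calls to the robot, and variables do not carry over. Pictures are saved under pics/ and viewed, and the job is handed in when it is done.

Besides the shell and the picture viewer there is one more tool, called by a JSON object that holds its "fn" and its "kwargs", one argument or row to a line. drive_tool: Moves the arm, as the interface text tells. Its arguments: {"type":"object","properties":{"deltas":{"type":"array","items":{"type":"object","properties":{"hand":{"type":"number"},"tx":{"type":"number"},"ty":{"type":"number"},"tz":{"type":"number"},"wx":{"type":"number"},"wy":{"type":"number"},"wz":{"type":"number"}}}}},"required":["deltas"]}

```bash
ls; mkdir -p pics; python3 - <<'E'
from plant import *
import cv2
o=get_obs();print(o)
for n in("top","side"):
    im=capture(n);cv2.imwrite(f"pics/{n}0.png",im[:,:,::-1]);print(camera_model(n))
E
```

```text
pics
{'time': 0.0, 'joint_positions': array([-1.44000531e+00,  3.42743797e-01,  1.52501756e+00,  6.15708864e-06,
        1.27538245e+00, -1.45996455e-01]), 'dq': array([ 1.74525998e-04, -3.87531098e-04,  3.35435978e-04,  4.75439640e-04,
        8.42898840e-06,  6.43834395e-04]), 'tau': array([ 9.69883399e-05, -4.31234050e+01, -2.44217044e+01,  7.20440154e-02,
        5.61321003e-02, -1.31546972e-04]), 'tool_pos': array([ 143.43980803, -504.62879027,  240.03381439]), 'tcp_rot': array([-3.14136117e+00,  1.53379396e-03, -1.29401047e+00]), 'contact_force': array([-0.11464781, -0.40019925, -0.04503249]), 'moment': array([-0.01412721,  0.00676016,  0.00094841]), 'grip_width': 91.97761001569903}
{'fx': 435.5531290543886, 'fy': 435.5531290543886, 'cx': 319.32851109600716, 'cy': 238.95053918917964, 'rvec': array([ 2.27287357, -1.91013257,  0.21882925]), 'tvec': array([ -79.85073524,  545.80561292, 1041.01361656])}
{'fx': 439.35088944184946, 'fy': 439.35088944184946, 'cx': 317.1235644631862, 'cy': 243.24540554572167, 'rvec': array([ 0.55436022, -2.71734917,  1.14248192]), 'tvec': array([ 488.53783453,  213.86817746, 1235.60584824])}
```

View pics/top0.png

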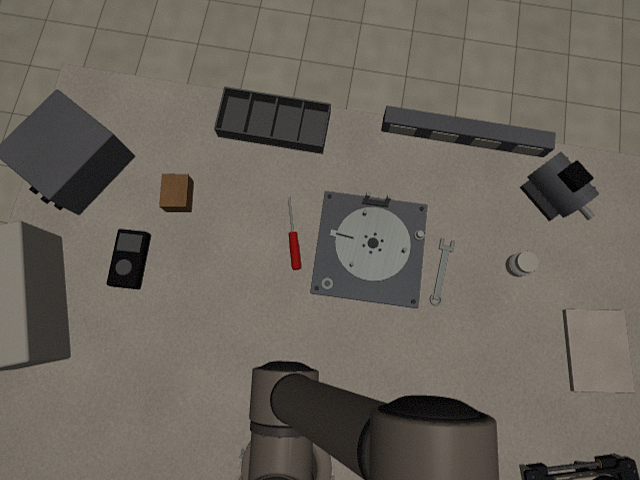

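View pics/side0.png

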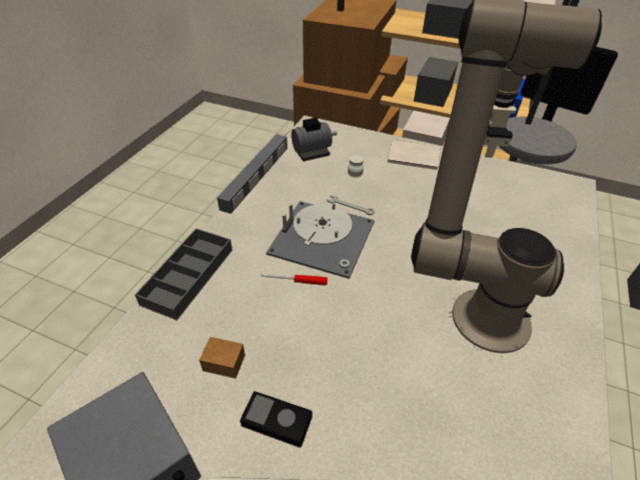

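```bash
python3 - <<'E'
import plant;print([x for x in dir(plant) if not x.startswith('_')])
E
```

```text
['Unreachable', 'camera_model', 'capture', 'close_job', 'get_obs', 'tcp_to_tips']
```

```bash
cat > h.py <<'E'
import numpy as np,cv2
from plant import *
def ray(n,u,v,z):
    m=camera_model(n);K=np.array([[m['fx'],0,m['cx']],[0,m['fy'],m['cy']],[0,0,1]])
    R=cv2.Rodrigues(m['rvec'])[0];t=m['tvec'];c=-R.T@t
    d=R.T@np.linalg.inv(K)@np.array([u,v,1.]);return c+d*(z-c[2])/d[2]
def proj(n,P):
    m=camera_model(n);K=np.array([[m['fx'],0,m['cx']],[0,m['fy'],m['cy']],[0,0,1]])
    return cv2.projectPoints(np.array(P,float).reshape(-1,3),m['rvec'],m['tvec'],K,None)[0].reshape(-1,2)
E
python3 - <<'E'
from h import *
print(tcp_to_tips)
im=cv2.imread("pics/top0.png")[180:315,300:470]
cv2.imwrite("pics/topc.png",cv2.resize(im,None,fx=4.4,fy=4.4,interpolation=cv2.INTER_CUBIC))
im=cv2.imread("pics/side0.png")[190:290,255:390]
cv2.imwrite("pics/sidec.png",cv2.resize(im,None,fx=5,fy=5,interpolation=cv2.INTER_CUBIC))
E
```

```text
14.0
```

View pics/topc.png

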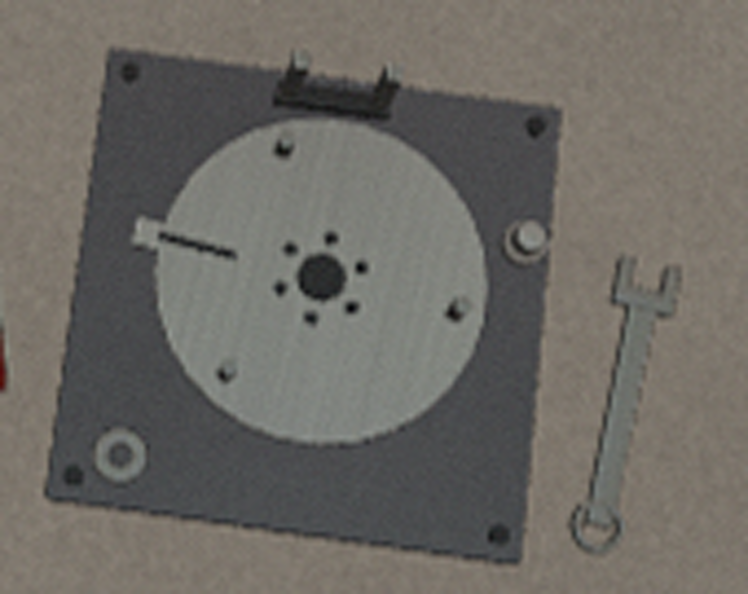

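View pics/sidec.png

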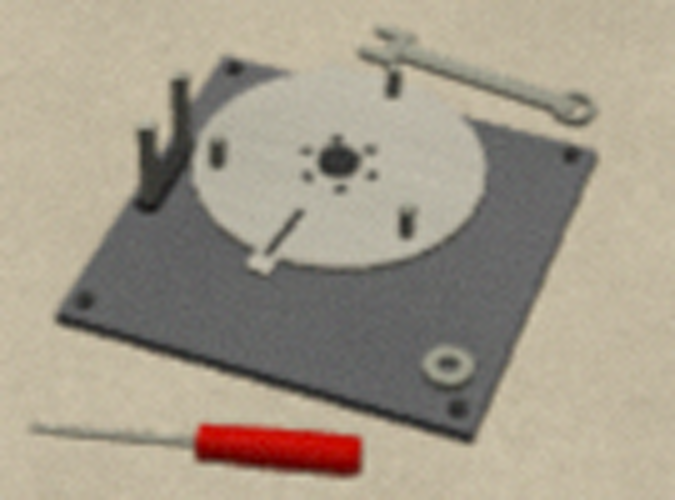

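```bash
cat >> h.py <<'E'
def wheel(im,zc=68):
    # bright disc contour -> world points at z=68 -> circle
    g=cv2.cvtColor(im,cv2.COLOR_BGR2GRAY)
    return g
E
python3 - <<'E'
from h import *
f=lambda x,y:(300+(x+.5)/4.4-.5,180+(y+.5)/4.4-.5)
W=lambda x,y,z:ray("top",*f(x,y),z)
cor=[W(*p,12) for p in[(110,50),(560,106),(520,562),(46,496)]]
c=np.mean(cor,0);print("corners",np.round(cor,1),"ctr",c,[np.linalg.norm(cor[i]-cor[i-1]) for i in range(4)])
p1=W(302,58,84);p2=W(393,73,84);print("posts",p1,p2,np.linalg.norm(p1-p2))
im=cv2.imread("pics/top0.png");g=cv2.cvtColor(im,cv2.COLOR_BGR2GRAY)
m=(g>105).astype(np.uint8);m[:, :334]=0;m[:,413:]=0;m[:205]=0;m[283:]=0
cs,_=cv2.findContours(cv2.morphologyEx(m,cv2.MORPH_OPEN,np.ones((5,5))),cv2.RETR_EXTERNAL,cv2.CHAIN_APPROX_NONE)
k=max(cs,key=cv2.contourArea);h=cv2.convexHull(k)[:,0]
P=np.array([ray("top",u,v,68)[:2] for u,v in k[:,0]])
(cx,cy),r=cv2.minEnclosingCircle(P.astype(np.float32));print("wheel",cx,cy,r,cv2.fitEllipse(P.astype(np.float32)))
print("hub",W(322,277,73)); hub=W(322,277,73)
t=W(135,230,68);print("tongue",t,np.linalg.norm(t[:2]-hub[:2]),np.arctan2(*(t-hub)[1::-1]))
for p in[(284,143),(457,304),(227,367)]:
  q=W(*p,92);print("peg",q,np.linalg.norm(q[:2]-hub[:2]),np.degrees(np.arctan2(*(q-hub)[1::-1])))
gm=(p1+p2)/2-hub;print("gate yaw",np.arctan2(gm[1],gm[0]),np.linalg.norm(gm[:2]))
# side view
f2=lambda x,y:(255+(x+.5)/5-.5,190+(y+.5)/5-.5)
S=lambda x,y,z:ray("side",*f2(x,y),z)
print("side hub",S(340,160,73),"tongue",S(255,266,68));q1=S(147,125,84);q2=S(180,78,84);print(q1,q2,(q1+q2)/2)
print("cor",[np.round(S(*p,12),1) for p in[(222,58),(597,152),(472,436),(58,318)]])
print("coupl",W(528,240,26),"ring",W(120,455,22))
E
```

```text
corners [[ 696.    25.6   12. ]
 [ 708.4 -252.2   12. ]
 [ 429.1 -261.9   12. ]
 [ 419.4   16.2   12. ]] ctr [ 563.22473842 -118.08175765   12.        ] [np.float64(276.7764270682679), np.float64(278.06678686391194), np.float64(279.38742145613173), np.float64(278.30552573161054)]
posts [685.89777439 -87.11777478  84.        ] [ 686.02766799 -140.08433244   84.        ] 52.96671693048336
wheel 563.3313598632812 -118.05183410644531 94.59959411621094 ((562.208984375, -120.22254180908203), (175.66329956054688, 186.9048614501953), 76.2158203125)
hub [ 562.63437884 -118.23235233   73.        ]
tongue [572.55054203  -9.04947894  68.        ] 109.63224951240657 1.4802232145759369
peg [631.28580233 -83.99500961  92.        ] 76.71514573211677 26.50601929030298
peg [ 555.94695034 -192.68755995   92.        ] 74.75493055426175 -95.13242848522556
peg [498.84190266 -72.17257676  92.        ] 78.68279953339164 144.16976645933758
gate yaw 0.037534953083272087 123.41527034600114
side hub [ 560.60326169 -116.34686106   73.        ] tongue [573.46841421 -10.31353625  68.        ]
[683.1790067  -86.47288228  84.        ] [ 683.91310016 -137.88463112   84.        ] [ 683.54605343 -112.1787567    84.        ]
cor [array([ 705. , -248.2,   12. ]), array([ 426.3, -258.5,   12. ]), array([417.5,  19.5,  12. ]), array([692.4,  30.4,  12. ])]
coupl [ 617.23216261 -240.32461011   26.        ] ring [449.31024973 -22.37896281  22.        ]
```

{"fn": "drive_tool", "kwargs": {
  "deltas": [
    {"hand": 1, "wz": 0.8},
    {"hand": 1, "wz": 0.8},
    {"hand": 1, "wz": 0.8},
    {"hand": 1, "wz": 0.77},
    {"hand": 1, "tx": -0.5, "ty": -0.6},
    {"hand": 1, "tx": -0.5, "ty": -0.6},
    {"hand": 1, "tx": -0.5, "ty": -0.6},
    {"hand": 1, "tx": -0.5, "ty": -0.6},
    {"hand": 1, "tx": -0.5, "ty": -0.6},
    {"hand": 1, "tx": -0.5, "ty": -0.6},
    {"hand": 1, "tx": -0.5, "ty": -0.6},
    {"hand": 1, "tx": -0.5, "ty": -0.6},
    {"hand": 1, "tx": -0.5, "ty": -0.6},
    {"hand": 1, "tx": -0.5, "ty": -0.6},
    {"hand": 1, "tx": -0.5, "ty": -0.6},
    {"hand": 1, "tx": -0.5, "ty": -0.6},
    {"hand": 1, "tx": -0.5, "ty": -0.6},
    {"hand": 1, "tx": -0.5, "ty": -0.6},
    {"hand": 1, "tx": -0.5, "ty": -0.6},
    {"hand": 1}
  ]
}}

```text
invalid input
```

{"fn": "drive_tool", "kwargs": {
  "deltas": [
    {"hand": 1, "tx": 0, "ty": 0, "tz": 0, "wx": 0, "wy": 0, "wz": 0.8},
    {"hand": 1, "tx": 0, "ty": 0, "tz": 0, "wx": 0, "wy": 0, "wz": 0.8},
    {"hand": 1, "tx": 0, "ty": 0, "tz": 0, "wx": 0, "wy": 0, "wz": 0.8},
    {"hand": 1, "tx": 0, "ty": 0, "tz": 0, "wx": 0, "wy": 0, "wz": 0.77}
  ]
}}

```text
time: 0.43
tool_pos: [143.5, -504.8, 240.3]
tcp_rot: [3.141, 0.001, -1.574]
contact_force: [0.9, -0.2, -0.1]
grip_width: 69.8
```

{"fn": "drive_tool", "kwargs": {
  "deltas": [
    {"hand": 1, "tx": -0.5, "ty": -0.6, "tz": 0, "wx": 0, "wy": 0, "wz": 0},
    {"hand": 1, "tx": -0.5, "ty": -0.6, "tz": 0, "wx": 0, "wy": 0, "wz": 0},
    {"hand": 1, "tx": -0.5, "ty": -0.6, "tz": 0, "wx": 0, "wy": 0, "wz": 0},
    {"hand": 1, "tx": -0.5, "ty": -0.6, "tz": 0, "wx": 0, "wy": 0, "wz": 0},
    {"hand": 1, "tx": -0.5, "ty": -0.6, "tz": 0, "wx": 0, "wy": 0, "wz": 0},
    {"hand": 1, "tx": -0.5, "ty": -0.6, "tz": 0, "wx": 0, "wy": 0, "wz": 0},
    {"hand": 1, "tx": -0.5, "ty": -0.6, "tz": 0, "wx": 0, "wy": 0, "wz": 0},
    {"hand": 1, "tx": -0.5, "ty": -0.6, "tz": 0, "wx": 0, "wy": 0, "wz": 0},
    {"hand": 1, "tx": -0.5, "ty": -0.6, "tz": 0, "wx": 0, "wy": 0, "wz": 0},
    {"hand": 1, "tx": -0.5, "ty": -0.6, "tz": 0, "wx": 0, "wy": 0, "wz": 0},
    {"hand": 1, "tx": -0.5, "ty": -0.6, "tz": 0, "wx": 0, "wy": 0, "wz": 0},
    {"hand": 1, "tx": -0.5, "ty": -0.6, "tz": 0, "wx": 0, "wy": 0, "wz": 0},
    {"hand": 1, "tx": -0.5, "ty": -0.6, "tz": 0, "wx": 0, "wy": 0, "wz": 0},
    {"hand": 1, "tx": -0.5, "ty": -0.6, "tz": 0, "wx": 0, "wy": 0, "wz": 0},
    {"hand": 1, "tx": -0.5, "ty": -0.6, "tz": 0, "wx": 0, "wy": 0, "wz": 0},
    {"hand": 1, "tx": 0, "ty": 0, "tz": 0, "wx": 0, "wy": 0, "wz": 0},
    {"hand": 1, "tx": 0, "ty": 0, "tz": 0, "wx": 0, "wy": 0, "wz": 0}
  ]
}}

```text
time: 1.85
tool_pos: [504.0, -203.8, 240.0]
tcp_rot: [3.14, 0.0, -1.568]
contact_force: [-0.9, -0.4, 0.3]
grip_width: 0.6
```

{"fn": "drive_tool", "kwargs": {
  "deltas": [
    {"hand": 1, "tx": -0.27, "ty": 0, "tz": 0.6, "wx": 0, "wy": 0, "wz": 0},
    {"hand": 1, "tx": 0, "ty": 0, "tz": 0.8, "wx": 0, "wy": 0, "wz": 0},
    {"hand": 1, "tx": 0, "ty": 0, "tz": 0.8, "wx": 0, "wy": 0, "wz": 0},
    {"hand": 1, "tx": 0, "ty": 0, "tz": 0.8, "wx": 0, "wy": 0, "wz": 0},
    {"hand": 1, "tx": 0, "ty": 0, "tz": 0.5, "wx": 0, "wy": 0, "wz": 0},
    {"hand": 1, "tx": 0, "ty": 0, "tz": 0.2, "wx": 0, "wy": 0, "wz": 0},
    {"hand": 1, "tx": 0, "ty": 0, "tz": 0, "wx": 0, "wy": 0, "wz": 0}
  ]
}}

```text
time: 2.43
tool_pos: [501.7, -194.4, 91.0]
tcp_rot: [3.138, 0.002, -1.572]
contact_force: [0.1, -0.2, 0.1]
grip_width: 0.6
```

```bash
python3 - <<'E'
from h import *
o=get_obs();print(o['tool_pos'],o['contact_force'],o['joint_positions'])
for n,(a,b,c,d) in {"top":(170,330,290,480),"side":(130,290,250,440)}.items():
    im=capture(n)[:,:,::-1][a:b,c:d];cv2.imwrite(f"pics/{n}1.png",cv2.resize(im,None,fx=3.6,fy=3.6,interpolation=cv2.INTER_CUBIC))
E
```

```text
[ 501.7263694  -194.44753913   90.99733326] [ 0.11447882 -0.17247407  0.14177605] [-5.12016756e-01  5.32776042e-01  1.67755938e+00 -3.97309601e-04
  9.35496430e-01  1.06006561e+00]
```

View pics/top1.png

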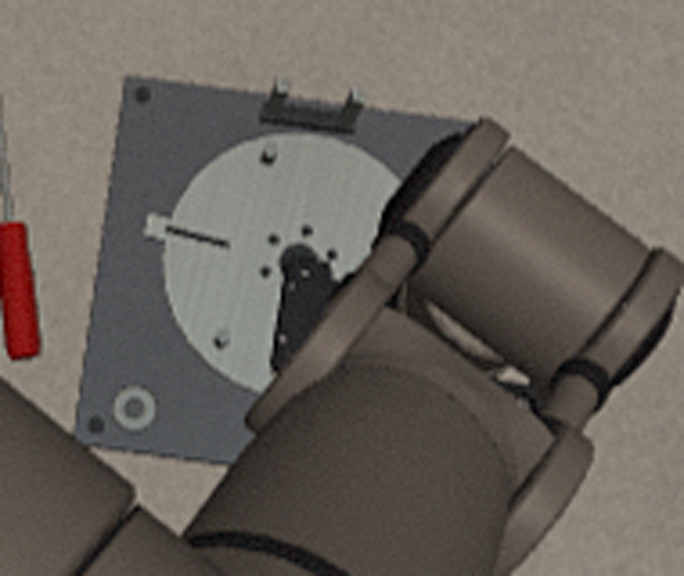

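View pics/side1.png

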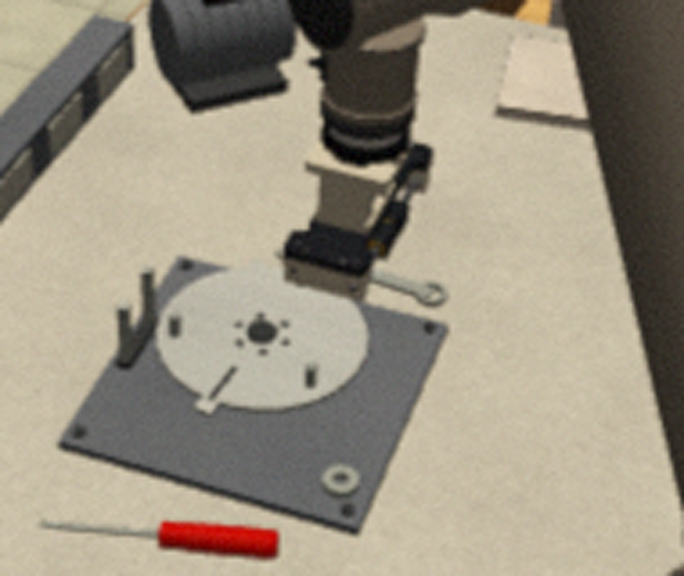

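{"fn": "drive_tool", "kwargs": {
  "deltas": [
    {"hand": 1, "tx": -0.15, "ty": -0.5, "tz": 0, "wx": 0, "wy": 0, "wz": 0},
    {"hand": 1, "tx": 0, "ty": -0.3, "tz": 0, "wx": 0, "wy": 0, "wz": 0},
    {"hand": 1, "tx": 0, "ty": -0.1, "tz": 0, "wx": 0, "wy": 0, "wz": 0},
    {"hand": 1, "tx": 0, "ty": -0.1, "tz": 0, "wx": 0, "wy": 0, "wz": 0},
    {"hand": 1, "tx": 0, "ty": -0.1, "tz": 0, "wx": 0, "wy": 0, "wz": 0},
    {"hand": 1, "tx": 0, "ty": -0.18, "tz": 0, "wx": 0, "wy": 0, "wz": 0},
    {"hand": 1, "tx": 0, "ty": -0.28, "tz": 0, "wx": 0, "wy": 0, "wz": 0},
    {"hand": 1, "tx": 0, "ty": -0.38, "tz": 0, "wx": 0, "wy": 0, "wz": 0},
    {"hand": 1, "tx": 0, "ty": -0.38, "tz": 0, "wx": 0, "wy": 0, "wz": 0},
    {"hand": 1, "tx": 0, "ty": 0.2, "tz": -0.5, "wx": 0, "wy": 0, "wz": 0},
    {"hand": 1, "tx": 0, "ty": 0, "tz": -1, "wx": 0, "wy": 0, "wz": 0}
  ]
}}

```text
time: 3.45
tool_pos: [585.2, -186.9, 147.8]
tcp_rot: [3.13, 0.005, -1.571]
contact_force: [1.0, -0.8, 0.8]
grip_width: 0.6
```

```bash
python3 - <<'E'
from h import *
o=get_obs();print(o['time'],o['tool_pos'],o['contact_force'])
for i in range(4):
    t=get_obs()['time'];im=capture("side")[:,:,::-1];cv2.imwrite(f"pics/s2_{i}.png",im);print(i,t,get_obs()['time'])
ims=[cv2.resize(cv2.imread(f"pics/s2_{i}.png")[180:300,250:400],None,fx=2.6,fy=2.4,interpolation=cv2.INTER_CUBIC) for i in range(4)]
cv2.imwrite("pics/s2.png",np.vstack([np.hstack(ims[:2]),np.hstack(ims[2:])]))
E
```

```text
3.45 [ 585.20841711 -186.90147989  147.84052029] [ 1.00221718 -0.77908337  0.75377429]
0 3.45 3.5
1 3.5 3.55
2 3.55 3.6
3 3.6 3.65
```

View pics/s2.png

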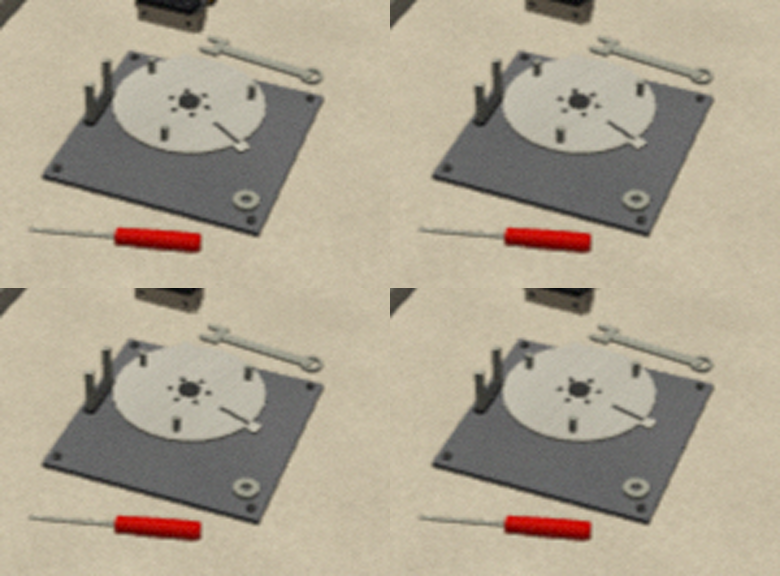

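```bash
cat >> h.py <<'E'
HUB=np.array([560.8,-116.6])
def angle(im):  # BGR side image -> tongue yaw
    g=cv2.GaussianBlur(cv2.cvtColor(im,cv2.COLOR_BGR2GRAY),(0,0),0.6).astype(np.float32)
    th=np.radians(np.arange(0,360,0.5))
    def s(rs):
        P=np.stack([np.stack([HUB[0]+r*np.cos(th),HUB[1]+r*np.sin(th),np.full_like(th,68)],1) for r in rs])
        uv=proj("side",P).reshape(len(rs),-1,2).astype(np.float32)
        return cv2.remap(g,uv[...,0],uv[...,1],cv2.INTER_LINEAR).mean(0)
    sc=s(np.arange(99,108,1.5))-1.0*s(np.arange(53,72,2.))*2
    k=25;ker=np.hanning(13);ker/=ker.sum()
    sc=np.convolve(np.r_[sc[-k:],sc,sc[:k]],ker,'same')[k:-k]
    i=int(sc.argmax());return th[i],sc[i]-np.median(sc)
def track(n,pre):
    T=[];A=[];S=[]
    for i in range(n):
        T.append(get_obs()['time']);im=capture("side")[:,:,::-1];cv2.imwrite(f"pics/{pre}_{i}.png",im);a,s=angle(im);A.append(a);S.append(round(float(s),0))
    A=np.unwrap(A);print(np.round(T,3),np.round(A,3),S)
    if n>1:
        p=np.polyfit(np.array(T)-T[-1],A,1);print("w",p[0],"resid",np.round(A-np.polyval(p,np.array(T)-T[-1]),3),"angle end",p[1]%(2*np.pi),"t",T[-1], "now",get_obs()['time'])
E
python3 - <<'E'
from h import *
print(angle(cv2.imread("pics/side0.png")))
for i in range(4):print(angle(cv2.imread(f"pics/s2_{i}.png")))
E
```

```text
(np.float64(1.4486232791552935), np.float64(189.9053022536707))
(np.float64(2.626720524251466), np.float64(188.13749960445125))
(np.float64(2.722713633111154), np.float64(186.70503265823606))
(np.float64(2.827433388230814), np.float64(186.6771580466176))
(np.float64(2.923426497090502), np.float64(185.17055366462176))
```

```bash
python3 - <<'E'
from h import *
p=proj("side",[[501.7,-194.4,77],[501.7,-194.4,143],[501.7,-175.4,77],[501.7,-213.4,77]]);print((p-[250,130])*3.6)
p=proj("side",[[585,-187,134],[585,-187,200]]);print(p)
im=cv2.imread("pics/s2_3.png")[80:260,220:400];cv2.imwrite("pics/s2z.png",cv2.resize(im,None,fx=3.3,fy=3.3,interpolation=cv2.INTER_CUBIC)); print((p-[220,80])*3.3)
E
```

```text
[[353.49979148 291.44736543]
 [358.07684649 234.38632312]
 [346.35589397 303.92804586]
 [360.52064718 279.18164406]]
[[324.28268232 192.17965773]
 [324.77059267 175.43863221]]
[[344.13285165 370.1928705 ]
 [345.74295581 314.94748629]]
```

View pics/s2z.png

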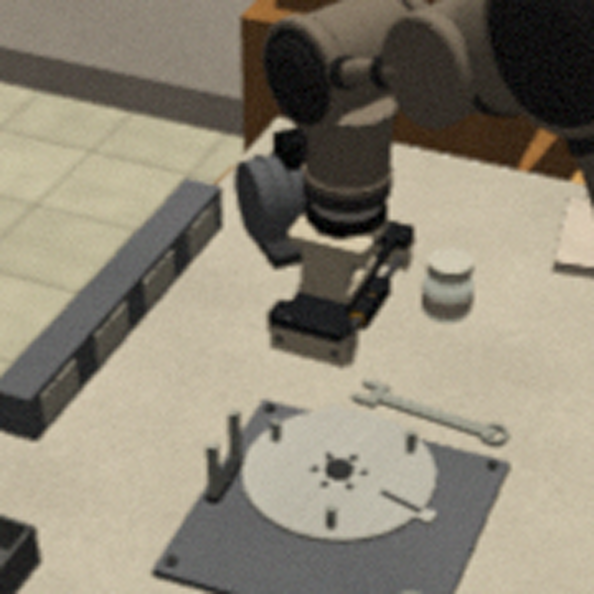

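{"fn": "drive_tool", "kwargs": {
  "deltas": [
    {"hand": 1, "tx": -0.43, "ty": 0.42, "tz": 0, "wx": 0, "wy": 0, "wz": 0},
    {"hand": 1, "tx": -0.43, "ty": 0.42, "tz": 0, "wx": 0, "wy": 0, "wz": 0},
    {"hand": 1, "tx": -0.43, "ty": 0.42, "tz": 0, "wx": 0, "wy": 0, "wz": 0},
    {"hand": 1, "tx": -0.43, "ty": 0.42, "tz": 0, "wx": 0, "wy": 0, "wz": 0},
    {"hand": 1, "tx": 0, "ty": 0, "tz": 0.4, "wx": 0, "wy": 0, "wz": 0},
    {"hand": 1, "tx": 0, "ty": 0, "tz": 0.4, "wx": 0, "wy": 0, "wz": 0},
    {"hand": 1, "tx": 0, "ty": 0, "tz": 0.4, "wx": 0, "wy": 0, "wz": 0},
    {"hand": 1, "tx": 0, "ty": 0, "tz": 0.2, "wx": 0, "wy": 0, "wz": 0},
    {"hand": 1, "tx": 0, "ty": 0, "tz": 0, "wx": 0, "wy": 0, "wz": 0}
  ]
}}

```text
time: 4.4
tool_pos: [519.4, -118.8, 94.3]
tcp_rot: [3.137, 0.002, -1.571]
contact_force: [-0.6, 0.0, -0.4]
grip_width: 0.1
```

```bash
python3 - <<'E'
from h import *
o=get_obs();print(o['time'],o['tool_pos'],o['contact_force'],o['tcp_rot'])
track(3,"s3")
im=cv2.imread("pics/s3_0.png")[150:300,230:410];cv2.imwrite("pics/s3z.png",cv2.resize(im,None,fx=3.6,fy=3.6,interpolation=cv2.INTER_CUBIC))
E
```

```text
4.4 [ 519.41629368 -118.82758449   94.29432577] [-0.57302097  0.00974    -0.43372477] [ 3.13667191e+00  1.79249648e-03 -1.57077810e+00]
[4.4  4.45 4.5 ] [5.245 5.236 5.288] [382.0, 377.0, 379.0]
w 0.43633231299859276 resid [ 0.01 -0.02  0.01] angle end 5.2781665462395155 t 4.5 now 4.55
```

View pics/s3z.png

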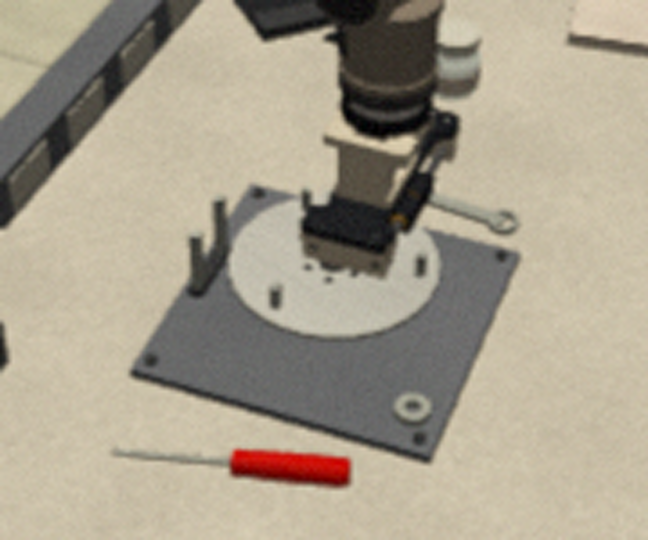

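{"fn": "drive_tool", "kwargs": {
  "deltas": [
    {"hand": 1, "tx": 0, "ty": 0, "tz": 0.1, "wx": 0, "wy": 0, "wz": 0},
    {"hand": 1, "tx": 0, "ty": 0, "tz": 0.05, "wx": 0, "wy": 0, "wz": 0},
    {"hand": 1, "tx": 0, "ty": 0, "tz": 0, "wx": 0, "wy": 0, "wz": 0},
    {"hand": 1, "tx": 0, "ty": 0, "tz": 0, "wx": 0, "wy": 0, "wz": 0},
    {"hand": 1, "tx": 0, "ty": 0, "tz": 0, "wx": 0, "wy": 0, "wz": 0},
    {"hand": 1, "tx": 0, "ty": 0, "tz": 0, "wx": 0, "wy": 0, "wz": 0},
    {"hand": 1, "tx": 0, "ty": 0, "tz": 0, "wx": 0, "wy": 0, "wz": 0},
    {"hand": 1, "tx": 0, "ty": 0, "tz": 0, "wx": 0, "wy": 0, "wz": 0},
    {"hand": 1, "tx": 0, "ty": 0, "tz": 0, "wx": 0, "wy": 0, "wz": 0}
  ]
}}

```text
time: 5.3
tool_pos: [521.1, -119.4, 90.8]
tcp_rot: [-3.141, -0.0, -1.571]
contact_force: [0.6, 0.3, -0.1]
grip_width: 0.2
```

```bash
python3 - <<'E'
from h import *
o=get_obs();print(o['time'],o['tool_pos'],o['contact_force'])
track(6,"s4")
E
```

```text
5.3 [ 521.06378081 -119.37681531   90.76796799] [ 0.61102669  0.31080112 -0.14253573]
[5.3  5.35 5.4  5.45 5.5  5.55] [5.332 5.245 5.288 5.28  5.315 5.349] [390.0, 386.0, 381.0, 378.0, 377.0, 374.0]
w 0.16455961518802556 resid [ 0.051 -0.044 -0.009 -0.026  0.001  0.027] angle end 5.322007554831278 t 5.55 now 5.6
```

```bash
sed -i 's/    i=int(sc.argmax())/    v=(th<3.0)|(th>2*np.pi-0.35); i=int(np.where(v,sc,-1e9).argmax())/' h.py; python3 - <<'E'
from h import *
for i in range(6):print(angle(cv2.imread(f"pics/s4_{i}.png")))
for i in range(3):print(angle(cv2.imread(f"pics/s3_{i}.png")))
ims=[cv2.resize(cv2.imread(f"pics/s4_{i}.png")[180:300,250:400],None,fx=2.6,fy=2.4,interpolation=cv2.INTER_CUBIC) for i in (0,5)]
cv2.imwrite("pics/s4.png",np.hstack(ims))
E
```

```text
(np.float64(5.934119456780721), np.float64(157.77601851951775))
(np.float64(5.98647933434055), np.float64(167.39096683714143))
(np.float64(6.056292504420323), np.float64(165.10667582314068))
(np.float64(6.134832320760069), np.float64(159.98367173403298))
(np.float64(6.204645490839842), np.float64(152.17104981753948))
(np.float64(0.008726646259971648), np.float64(158.9985983511173))
(np.float64(1.0559241974565694), np.float64(96.95484981469679))
(np.float64(1.1780972450961724), np.float64(104.23437634656602))
(np.float64(1.2828170002158321), np.float64(114.42102060848742))
```

View pics/s4.png

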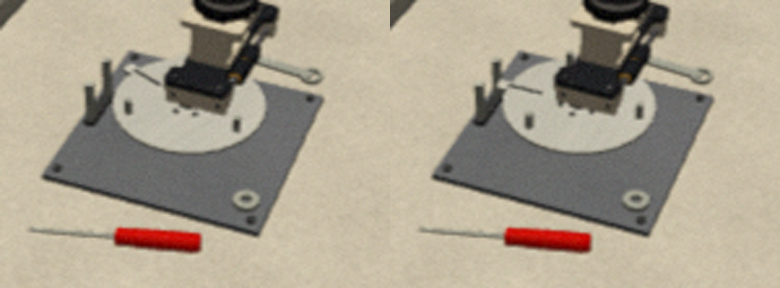

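{"fn": "drive_tool", "kwargs": {
  "deltas": [
    {"hand": 1, "tx": 0, "ty": 0, "tz": -0.8, "wx": 0, "wy": 0, "wz": 0},
    {"hand": 1, "tx": 0.3, "ty": 0.15, "tz": 0, "wx": 0, "wy": 0, "wz": 0},
    {"hand": 1, "tx": 0.6, "ty": 0.2, "tz": 0, "wx": 0, "wy": 0, "wz": 0},
    {"hand": 1, "tx": 0.6, "ty": 0.2, "tz": 0, "wx": 0, "wy": 0, "wz": 0},
    {"hand": 1, "tx": 0.3, "ty": 0.1, "tz": 0, "wx": 0, "wy": 0, "wz": 0},
    {"hand": 1, "tx": 0, "ty": 0, "tz": 0, "wx": 0, "wy": 0, "wz": 0}
  ]
}}

```text
time: 6.1
tool_pos: [494.5, -193.5, 122.7]
tcp_rot: [-3.142, -0.001, -1.574]
contact_force: [-0.2, -0.1, 0.1]
grip_width: 0.6
```

```bash
python3 - <<'E'
from h import *
o=get_obs();print(o['time'],o['tool_pos'],o['contact_force'])
track(5,"s5")
E
```

```text
6.1 [ 494.46677883 -193.50083228  122.72601648] [-0.21158228 -0.0810949   0.0941401 ]
[6.1  6.15 6.2  6.25 6.3 ] [0.829 0.899 0.969 1.038 1.117] [190.0, 186.0, 195.0, 190.0, 189.0]
w 1.4311699866353504 resid [ 0.002 -0.    -0.002 -0.003  0.003] angle end 1.1135200627723818 t 6.3 now 6.35
```

{"fn": "drive_tool", "kwargs": {
  "deltas": [
    {"hand": 1, "tx": 0, "ty": 0, "tz": 0, "wx": 0, "wy": 0, "wz": 0},
    {"hand": 1, "tx": 0, "ty": 0, "tz": 0, "wx": 0, "wy": 0, "wz": 0},
    {"hand": 1, "tx": 0, "ty": 0, "tz": 0, "wx": 0, "wy": 0, "wz": 0},
    {"hand": 1, "tx": 0, "ty": 0, "tz": 0, "wx": 0, "wy": 0, "wz": 0},
    {"hand": 1, "tx": 0, "ty": 0, "tz": 0, "wx": 0, "wy": 0, "wz": 0},
    {"hand": 1, "tx": 0, "ty": 0, "tz": 0, "wx": 0, "wy": 0, "wz": 0},
    {"hand": 1, "tx": 0, "ty": 0, "tz": 0, "wx": 0, "wy": 0, "wz": 0},
    {"hand": 1, "tx": 0, "ty": 0, "tz": 0, "wx": 0, "wy": 0, "wz": 0},
    {"hand": 1, "tx": 0, "ty": 0, "tz": 0, "wx": 0, "wy": 0, "wz": 0},
    {"hand": 1, "tx": 0, "ty": 0, "tz": 0, "wx": 0, "wy": 0, "wz": 0},
    {"hand": 1, "tx": 0, "ty": 0, "tz": 0, "wx": 0, "wy": 0, "wz": 0}
  ]
}}

```text
time: 7.27
tool_pos: [495.0, -191.4, 122.7]
tcp_rot: [-3.142, -0.0, -1.571]
contact_force: [0.1, -0.7, -0.3]
grip_width: 0.4
```

```bash
python3 - <<'E'
from h import *
o=get_obs();print(o['time'],o['tool_pos'],o['contact_force'])
track(4,"s6")
E
```

```text
7.2667 [ 495.03513688 -191.41399211  122.70029604] [ 0.07031741 -0.6845121  -0.32991004]
[7.267 7.317 7.367 7.417] [2.435 2.505 2.566 2.635] [191.0, 191.0, 180.0, 185.0]
w 1.3264502315156854 resid [-0.001  0.003 -0.003  0.001] angle end 2.63457450588544 t 7.4167 now 7.4667
```

{"fn": "drive_tool", "kwargs": {
  "deltas": [
    {"hand": 1, "tx": -0.3, "ty": -0.1, "tz": 0, "wx": 0, "wy": 0, "wz": 0},
    {"hand": 1, "tx": -0.6, "ty": -0.2, "tz": 0, "wx": 0, "wy": 0, "wz": 0},
    {"hand": 1, "tx": -0.6, "ty": -0.2, "tz": 0, "wx": 0, "wy": 0, "wz": 0},
    {"hand": 1, "tx": -0.33, "ty": -0.13, "tz": 0, "wx": 0, "wy": 0, "wz": 0},
    {"hand": 1, "tx": 0, "ty": 0, "tz": 0, "wx": 0, "wy": 0, "wz": 0},
    {"hand": 1, "tx": 0, "ty": 0, "tz": 0.3, "wx": 0, "wy": 0, "wz": 0},
    {"hand": 1, "tx": 0, "ty": 0, "tz": 0.3, "wx": 0, "wy": 0, "wz": 0},
    {"hand": 1, "tx": 0, "ty": 0, "tz": 0.2, "wx": 0, "wy": 0, "wz": 0},
    {"hand": 1, "tx": 0, "ty": 0, "tz": 0.05, "wx": 0, "wy": 0, "wz": 0},
    {"hand": 1, "tx": 0, "ty": 0, "tz": 0, "wx": 0, "wy": 0, "wz": 0},
    {"hand": 1, "tx": 0, "ty": 0, "tz": 0, "wx": 0, "wy": 0, "wz": 0}
  ]
}}

```text
time: 8.38
tool_pos: [520.4, -118.4, 89.0]
tcp_rot: [-3.141, -0.0, -1.571]
contact_force: [0.1, 0.7, -0.1]
grip_width: 0.3
```

```bash
python3 - <<'E'
from h import *
for k in range(2):
  o=get_obs();print(o['time'],o['tool_pos'],o['contact_force'],o['joint_positions'][1:3]);im=capture("side" if k else "top")[:,:,::-1][180:310,270:440];cv2.imwrite(f"pics/v7_{k}.png",cv2.resize(im,None,fx=3.5,fy=3.5,interpolation=cv2.INTER_CUBIC))
E
```

```text
8.3833 [ 520.39912859 -118.39649542   89.0020698 ] [ 0.11059391  0.72802992 -0.08555657] [0.52703646 1.6958773 ]
8.4333 [ 520.55999705 -118.4600925    89.20807804] [ 0.40134326 -1.12421759 -0.13742254] [0.52674068 1.69569563]
```

View pics/v7_0.png

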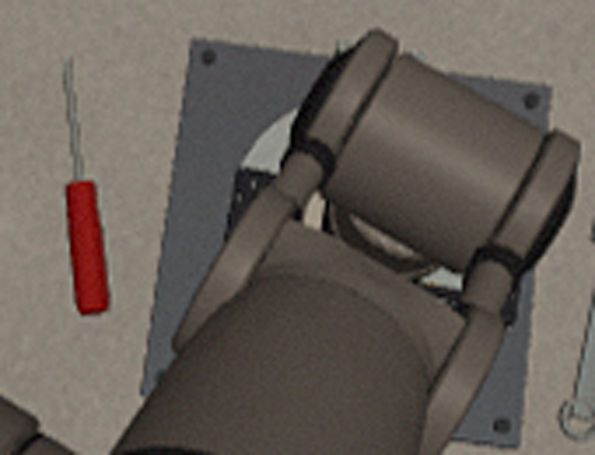

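View pics/v7_1.png

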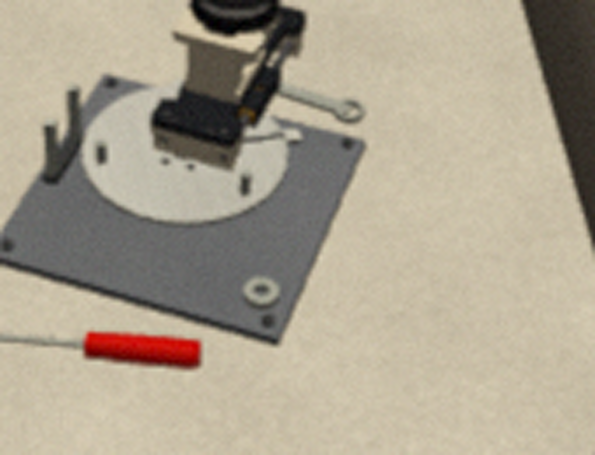

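```bash
python3 - <<'E'
from h import *
q=ray("side",270+297/3.5,180+133/3.5,68)[:2]-HUB;print(np.linalg.norm(q),np.arctan2(q[1],q[0])%(2*np.pi),get_obs()['time'])
E
```

```text
108.44787462827374 3.765401036552255 8.4833
```

```bash
cat > fit.py <<'E'
from h import *
from scipy.optimize import least_squares
D=[(3.45,2.627),(3.5,2.7227),(3.55,2.827),(3.6,2.923)]+[(5.35,5.986),(5.4,6.056),(5.45,6.135),(5.5,6.205),(5.55,6.292)]+[(6.1+.05*i,6.283+a) for i,a in enumerate([.829,.899,.969,1.038,1.117])]+[(7.267+.05*i,6.283+a) for i,a in enumerate([2.435,2.505,2.566,2.635])]+[(8.433,6.283+3.765)]
import sys
def model(x,t):
    th0,w0,a=x[:3];c=1/40
    tau=t-3.45;return th0+(w0+a/c)/c*(1-np.exp(-c*tau))-a/c*tau
def run(D):
    T,A=np.array(D).T
    f=lambda x:np.r_[(A-model(x,T)-x[3]*np.sin(A)-x[4]*np.cos(A))/0.006,(x[2]-.15)/.05,x[3:]/.02]
    s=least_squares(f,[2.6,2,.15,0,0]);x=s.x;print(x,np.round(f(x)[:-3]*.006,3));cov=np.linalg.inv(s.jac.T@s.jac);print(np.sqrt(np.diag(cov)))
    for t in np.arange(8.5,14,.25):
        w=(x[1]+x[2]*40)*np.exp(-(t-3.45)/40)-x[2]*40;print(round(t,2),round(model(x,t)-2*np.pi,3),round(w,3))
    return x
if __name__=="__main__":run(D)
E
python3 fit.py
```

```text
[ 2.60250835  1.98785128  0.16004069 -0.02283483 -0.03507257] [ 0.005 -0.002  0.    -0.005  0.006 -0.001  0.001 -0.006  0.005  0.003
 -0.    -0.003 -0.007 -0.    -0.004  0.003  0.001  0.007 -0.003]
[0.00491942 0.00817302 0.00361503 0.00443121 0.00478219]
8.5 3.793 0.993
8.75 4.035 0.947
9.0 4.266 0.901
9.25 4.486 0.855
9.5 4.694 0.81
9.75 4.891 0.765
10.0 5.076 0.721
10.25 5.251 0.676
10.5 5.415 0.632
10.75 5.567 0.588
11.0 5.709 0.545
11.25 5.84 0.502
11.5 5.96 0.459
11.75 6.069 0.416
12.0 6.168 0.373
12.25 6.256 0.331
12.5 6.333 0.289
12.75 6.4 0.247
13.0 6.457 0.206
13.25 6.503 0.165
13.5 6.539 0.124
13.75 6.565 0.083
```

{"fn": "drive_tool", "kwargs": {
  "deltas": [
    {"hand": 1, "tx": 0, "ty": 0, "tz": 0.08, "wx": 0, "wy": 0, "wz": 0},
    {"hand": 1, "tx": 0, "ty": 0, "tz": 0, "wx": 0, "wy": 0, "wz": 0},
    {"hand": 1, "tx": 0, "ty": 0, "tz": 0, "wx": 0, "wy": 0, "wz": 0},
    {"hand": 1, "tx": 0, "ty": 0, "tz": 0, "wx": 0, "wy": 0, "wz": 0},
    {"hand": 1, "tx": 0, "ty": 0, "tz": 0, "wx": 0, "wy": 0, "wz": 0},
    {"hand": 1, "tx": 0, "ty": 0, "tz": 0, "wx": 0, "wy": 0, "wz": 0},
    {"hand": 1, "tx": 0, "ty": 0, "tz": 0, "wx": 0, "wy": 0, "wz": 0},
    {"hand": 1, "tx": 0, "ty": 0, "tz": 0, "wx": 0, "wy": 0, "wz": 0},
    {"hand": 1, "tx": 0, "ty": 0, "tz": 0, "wx": 0, "wy": 0, "wz": 0},
    {"hand": 1, "tx": 0, "ty": 0, "tz": 0, "wx": 0, "wy": 0, "wz": 0},
    {"hand": 1, "tx": 0, "ty": 0, "tz": 0, "wx": 0, "wy": 0, "wz": 0},
    {"hand": 1, "tx": 0, "ty": 0, "tz": 0, "wx": 0, "wy": 0, "wz": 0},
    {"hand": 1, "tx": 0, "ty": 0, "tz": 0, "wx": 0, "wy": 0, "wz": 0},
    {"hand": 1, "tx": 0, "ty": 0, "tz": 0, "wx": 0, "wy": 0, "wz": 0},
    {"hand": 1, "tx": 0, "ty": 0, "tz": 0, "wx": 0, "wy": 0, "wz": 0},
    {"hand": 1, "tx": 0, "ty": 0, "tz": 0, "wx": 0, "wy": 0, "wz": 0},
    {"hand": 1, "tx": 0, "ty": 0, "tz": 0, "wx": 0, "wy": 0, "wz": 0},
    {"hand": 1, "tx": 0, "ty": 0, "tz": 0, "wx": 0, "wy": 0, "wz": 0}
  ]
}}

```text
time: 9.98
tool_pos: [520.2, -118.2, 85.5]
tcp_rot: [3.142, -0.0, -1.571]
contact_force: [-0.0, -0.5, -0.5]
grip_width: 0.5
```

```bash
python3 - <<'E'
from h import *
o=get_obs();print(o['time'],o['tool_pos'],o['contact_force'])
im=capture("side")[:,:,::-1];cv2.imwrite("pics/s8.png",im);cv2.imwrite(f"pics/v8.png",cv2.resize(im[180:310,270:440],None,fx=3.5,fy=3.5,interpolation=cv2.INTER_CUBIC))
E
```

```text
9.9833 [ 520.22489482 -118.18996068   85.49444834] [-0.01094004 -0.48496102 -0.46506523]
```

View pics/v8.png

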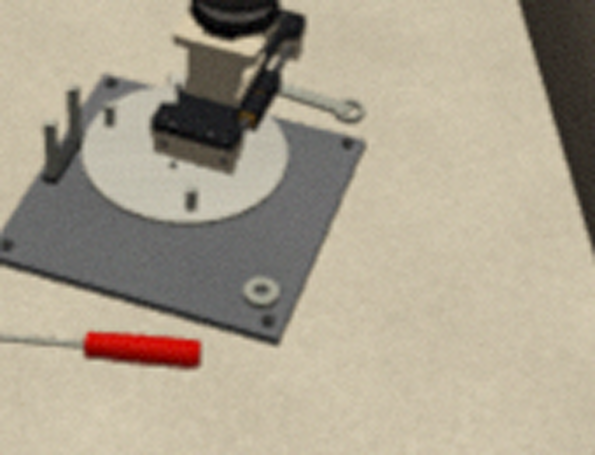

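```bash
python3 - <<'E'
from h import *
for p in[(191,192),(109,111)]:
  q=ray("side",270+p[0]/3.5,180+p[1]/3.5,92)[:2]-HUB;print(np.linalg.norm(q),np.arctan2(q[1],q[0])%(2*np.pi),get_obs()['time'])
print(5.065-np.pi,(5.065+np.pi/3))
E
```

```text
82.41545568931308 2.0288381282574997 10.0333
73.72527731812988 0.047382017019557014 10.0333
1.9234073464102073 6.112197551196598
```

{"fn": "drive_tool", "kwargs": {
  "deltas": [
    {"hand": 1, "tx": 0, "ty": 0, "tz": 0, "wx": 0, "wy": 0, "wz": 0},
    {"hand": 1, "tx": 0, "ty": 0, "tz": 0, "wx": 0, "wy": 0, "wz": 0},
    {"hand": 1, "tx": 0, "ty": 0, "tz": 0, "wx": 0, "wy": 0, "wz": 0},
    {"hand": 1, "tx": 0, "ty": 0, "tz": 0, "wx": 0, "wy": 0, "wz": 0},
    {"hand": 1, "tx": 0, "ty": 0, "tz": 0, "wx": 0, "wy": 0, "wz": 0},
    {"hand": 1, "tx": 0, "ty": 0, "tz": 0, "wx": 0, "wy": 0, "wz": 0},
    {"hand": 1, "tx": 0, "ty": 0, "tz": 0, "wx": 0, "wy": 0, "wz": 0}
  ]
}}

```text
time: 10.62
tool_pos: [520.3, -118.2, 85.5]
tcp_rot: [-3.141, -0.0, -1.571]
contact_force: [1.3, -0.2, 0.9]
grip_width: 0.6
```

```bash
python3 - <<'E'
from h import *
o=get_obs();print(o['time'],o['tool_pos'],o['contact_force'])
track(1,"s9");im=cv2.imread("pics/s9_0.png");cv2.imwrite(f"pics/v9.png",cv2.resize(im[180:310,270:440],None,fx=3.5,fy=3.5,interpolation=cv2.INTER_CUBIC))
E
```

```text
10.6167 [ 520.26133455 -118.16697025   85.52956099] [ 1.29897099 -0.20044806  0.93394237]
[10.617] [2.609] [127.0]
```

View pics/v9.png

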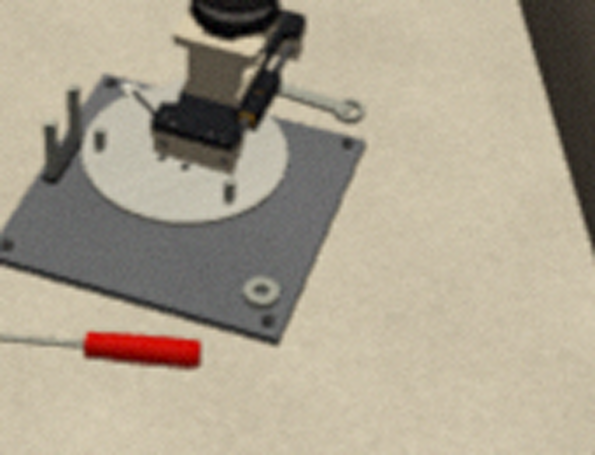

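```bash
sed -i 's/v=(th<3.0)|(th>2\*np.pi-0.35)/v=(th<0.6)|(th>5.5)/' h.py; python3 - <<'E'
from h import *
print(angle(cv2.imread("pics/s9_0.png")))
q=ray("side",270+122/3.5,180+86/3.5,68)[:2]-HUB;print(np.linalg.norm(q),np.arctan2(q[1],q[0])%(2*np.pi))
q=ray("side",270+145/3.5,180+105/3.5,68)[:2]-HUB;print(np.linalg.norm(q),np.arctan2(q[1],q[0])%(2*np.pi))
track(3,"s10")
E
```

```text
(np.float64(5.50651379004211), np.float64(257.93878648385294))
108.00483658082292 5.685322505822753
72.47651934638569 5.63584352168784
[10.667 10.717 10.767] [5.507 5.507 5.507] [248.0, 243.0, 240.0]
w -9.123518566818403e-15 resid [0. 0. 0.] angle end 5.506513790042107 t 10.7667 now 10.8167
```

```bash
sed -i 's/(th>5.5)/(th>5.62)/' h.py; python3 - <<'E'
from h import *
for i in range(3):print(angle(cv2.imread(f"pics/s10_{i}.png")))
ims=[cv2.resize(cv2.imread(f"pics/s10_{i}.png")[185:245,285:345],None,fx=6,fy=6,interpolation=cv2.INTER_CUBIC) for i in (0,2)]
cv2.imwrite("pics/v10.png",np.hstack(ims))
E
```

```text
(np.float64(5.6374134839416845), np.float64(235.942387429002))
(np.float64(5.681046715241543), np.float64(230.03194798358203))
(np.float64(5.698500007761486), np.float64(213.25057185113653))
```

View pics/v10.png

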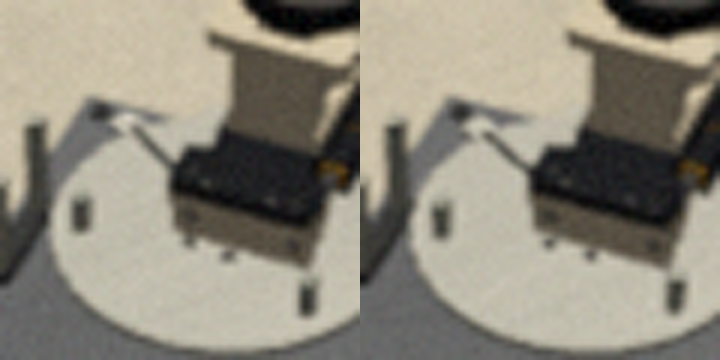

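{"fn": "drive_tool", "kwargs": {
  "deltas": [
    {"hand": 1, "tx": 0, "ty": 0, "tz": 0, "wx": 0, "wy": 0, "wz": 0},
    {"hand": 1, "tx": 0, "ty": 0, "tz": 0, "wx": 0, "wy": 0, "wz": 0}
  ]
}}

```text
time: 10.98
tool_pos: [520.2, -118.2, 85.5]
tcp_rot: [-3.142, -0.0, -1.571]
contact_force: [0.2, -0.2, 0.8]
grip_width: 0.5
```

```bash
python3 - <<'E'
from h import *
track(4,"s11")
ims=[cv2.resize(cv2.imread(f"pics/s11_{i}.png")[185:245,285:345],None,fx=6,fy=6,interpolation=cv2.INTER_CUBIC) for i in (0,3)]
cv2.imwrite("pics/v11.png",np.hstack(ims))
E
```

```text
[10.983 11.033 11.083 11.133] [5.856 5.89  5.917 5.952] [173.0, 163.0, 176.0, 167.0]
w 0.6283185307179422 resid [-0.001  0.003 -0.003  0.001] angle end 5.950700084674664 t 11.1333 now 11.1833
```

View pics/v11.png

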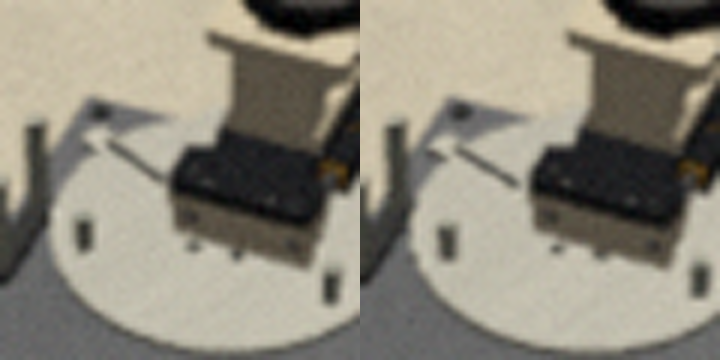

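{"fn": "drive_tool", "kwargs": {
  "deltas": [
    {"hand": 1, "tx": 0, "ty": 0, "tz": 0, "wx": 0, "wy": 0, "wz": 0},
    {"hand": 1, "tx": 0, "ty": 0, "tz": 0, "wx": 0, "wy": 0, "wz": 0},
    {"hand": 1, "tx": 0, "ty": 0, "tz": 0, "wx": 0, "wy": 0, "wz": 0},
    {"hand": 1, "tx": 0, "ty": 0, "tz": 0.05, "wx": 0, "wy": 0, "wz": 0},
    {"hand": 1, "tx": 0, "ty": 0, "tz": 0.06, "wx": 0, "wy": 0, "wz": 0},
    {"hand": 1, "tx": 0, "ty": 0, "tz": 0.05, "wx": 0, "wy": 0, "wz": 0},
    {"hand": 1, "tx": 0, "ty": 0, "tz": 0.02, "wx": 0, "wy": 0, "wz": 0},
    {"hand": 1, "tx": 0, "ty": 0, "tz": 0, "wx": 0, "wy": 0, "wz": 0}
  ]
}}

```text
time: 11.85
tool_pos: [520.4, -118.3, 78.6]
tcp_rot: [-3.141, -0.0, -1.571]
contact_force: [-1.1, 0.2, 6.6]
grip_width: 0.6
```

```bash
python3 - <<'E'
from h import *
o=get_obs();print(o['time'],o['tool_pos'],o['contact_force'])
track(3,"s12")
o=get_obs();print(o['time'],o['tool_pos'],o['contact_force'])
im=cv2.imread("pics/s12_2.png")[180:260,270:350];cv2.imwrite("pics/v12.png",cv2.resize(im,None,fx=6,fy=6,interpolation=cv2.INTER_CUBIC))
E
```

```text
11.85 [ 520.43216678 -118.33593932   78.60354733] [-1.07782981  0.23770646  6.55390681]
[11.85 11.9  11.95] [6.222 6.222 6.222] [160.0, 161.0, 154.0]
w -1.4958140722790662e-14 resid [-0. -0. -0.] angle end 6.222098783359786 t 11.95 now 12.0
12.0 [ 520.41309506 -118.31485986   78.77565851] [-1.11548815 -0.00707208  6.98852216]
```

View pics/v12.png

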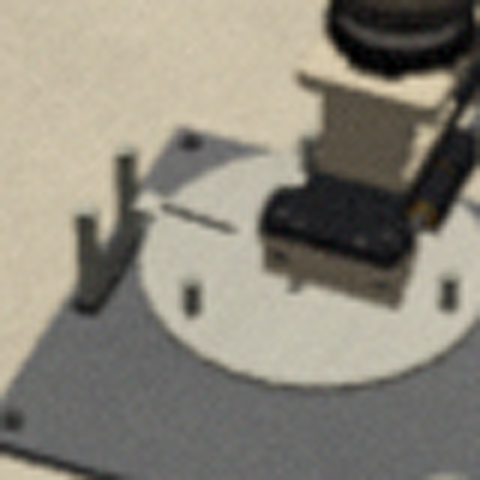

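```bash
python3 - <<'E'
from h import *
t=HUB+110*np.array([np.cos(6.222),np.sin(6.222)]);
for gy in(.033,.0375):print(np.linalg.norm(t-(HUB+110*np.array([np.cos(gy),np.sin(gy)]))))
print(close_job())
E
```

```text
10.356554812717574
10.850979396727569
the job is handed in; nothing more can be done
None
```

The wheel was spun, braked and parked with its tongue in the gate, and the job is handed in. The fingertip is still pressing on the wheel; no verdict was reported.

- **Flick:** One push with the closed fingertips on the peg opposite the tongue sent the wheel off at about 2 rad/s. It ran untouched for about 8 s, staying above 1 rad/s for roughly 5 s of that.
- **Braking:** I pressed a fingertip on the plain face from the hover position when the tongue reached the gate. The wheel was turning at about 0.6 rad/s in the last readings before the touch.
- **Last checks:** Three pictures over 0.1 s showed no movement. The tongue's tip was about 10 to 11 mm from the middle of the gate, against the 22 mm allowed. The vertical force was about 7 N.
- **Disagreement:** My friction fit predicted that the wheel would reach the gate later and slower than it did, about 0.2 rad behind. One hand-picked angle in the fit was probably off. I timed the brake from fresh pictures instead.
- **Not done:** I made no separate position check of the loose parts at the end. Nothing came near them, and those visible in the pictures looked unmoved.

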